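# Close the test-tile tub and shelve it on the plank

## Task

Put the oblong lid on the open oblong tub of glaze test tiles and press it straight down until both end clips have snapped under the rim and it sits flush all round. Then set the closed tub on the narrow raised plank, upright, centred across the plank's width and lengthways along it, beside the clay cup already there. Keep the tub upright throughout and leave the square lid, the cup and the other things where they are.

Things in the scene. Friction and masses are not known exactly. Their poses are not given: they have to be found in the camera images.
- tub: Open oblong white plastic tub of upright tiles, on the table, about 220 g. Origin: centre of its underside; x along its length, z up. Body 96 x 50 mm, overall height 56 mm; a flange 106 x 58 mm, 4 mm thick, runs round the rim (52 to 56 mm above the origin). The tiles are fixed and stay below the rim. A half turn makes no difference.
- lid: Oblong white plastic lid that fits the tub, lying right way up, about 70 g. Origin: centre of its skirt's foot; x along its length, z up. 122 x 74 mm at the foot, narrowing upward; plate top 19 mm above the origin. The flared skirt finds the tub from up to 3 mm off, either way round. Fully home, its origin is 40 mm above the tub's (not snapped: about 50), with 1 mm of play.
- lid_rib (a point): Top centre of the straight grip rib on the lid, 41 mm above the lid's origin: 60 mm long (lid's x), 16 mm wide, standing 22 mm above the plate. The place to hold the lid; once snapped on, the lid carries the tub when lifted by the rib.
- lid_clip (a point): The spring clip in the middle of the lid's +x short end (one like it at the -x end), 53 mm from the lid's centre. The clips slide over the tub's flange and snap under it; this takes about 10 N in all, pressed straight down at the rib.
- plank_top (a point): Middle of the top face of a fixed wooden plank raised on two clay props; the top is 90 mm above the table. x along the plank, y across it, z up. The plank is 300 mm long, 66 mm wide, 16 mm thick. The cup stands near its +x end; the tub's place is on the free rest, about 40 mm towards -x from this point.
- other_lid: Square white plastic lid of another container, 110 x 110 mm at its foot, with a 50 mm rib on top, 41 mm high in all; does not fit; leave alone. Origin: centre of its underside.
- cup: Clay cup, 64 mm across the rim, 62 mm high, standing on the plank about 105 mm from the middle, towards +x; leave alone. Origin: centre of its underside.
- bowl: Clay bowl on the table, 100 mm across, 48 mm high; leave alone. Origin: centre of its underside.
- round_tub: Round open white plastic tub, 86 mm across, 55 mm high; leave alone. Origin: centre of its underside.
- spatula: Small spatula with a wooden handle, 170 mm long, lying on the table; leave alone. Its x runs along it.
- brush: Brush with a wooden handle, 120 mm long, lying on the table; leave alone. Its x runs along it.
- jar: Small closed jar, 54 mm across, 65 mm high; leave alone. Origin: centre of its underside.
Not all that is in view belongs to the job. What is shaped like the lid but red or turquoise is not meant.

How it is judged (in metres and radians):
On the way:
1. the lid is snapped fully home on the tub (z of lid in the frame of tub between 0.037 and 0.0425 m and x of lid in the frame of tub between -0.005 and 0.005 m and y of lid in the frame of tub between -0.005 and 0.005 m and angle between the z axis of lid and the z axis of tub, either way round below 0.05 rad and angle between the x axis of lid and the x axis of tub, either way round below 0.1 rad), for 0.2 s.
At the end, for the whole second after the job is handed in: Lid snapped home (origin 37-42.5 mm above the tub's, within 5 mm sideways, parallel within 0.05 rad, aligned within 0.1 rad); tub at rest and upright (0.06 rad) on the plank's top, centred across it within 14 mm, lengthways within 0.25 rad, its centre within 105 mm of the plank's middle (all of step 1 and x of tub in the frame of plank_top between -0.105 and 0.105 m and y of tub in the frame of plank_top between -0.014 and 0.014 m and z of tub in the frame of plank_top between -0.003 and 0.004 m and angle between the x axis of tub and the x axis of plank_top, either way round below 0.25 rad and angle between tub's own z axis and vertical below 0.06 rad and linear speed of each of tub, lid below 0.02 m/s and angular speed of tub below 0.2 rad/s); the robot touches nothing.
It fails at once if the tub is tipped by more than 0.5 rad (angle between tub's own z axis and vertical above 0.5 rad).
It fails at once if another thing is moved by more than 30 mm (distance of any of other_lid, cup, bowl, round_tub, spatula, brush, jar from where it was at the start of the episode above 0.03 m).
It also fails if it takes over 51 s, if anything falls off the work surface, if the arm or the gripper's body presses on something with over 40 N, if the wrist force passes 120 N, or if a joint passes its speed limit or range.

## Robot

A 6-joint arm with a two-finger parallel gripper is mounted at the origin on the work surface. World frame = base frame: x ahead of the robot, y to its left, z up, the work surface at z = 0. Lengths are in mm, angles in degrees, forces in N, time in s.
With the tool pointing down it reaches from about 300 to 850 mm from the base axis. Payload 4.2 kg.
Tool frame: the origin (TCP) lies between the finger pads; the fingertips stand 22 mm ahead of it and the grasp point (between the pads) lies 3 mm ahead of it (env.finger_overhang is the distance from the TCP to the fingertips, in mm); z points along the fingers, y is the line along which they close (so a half turn about z gives the same grasp; the last joint's range is limited). The gripper opens to 91 mm and grips with 3 to 60 N. Pads are 32 mm wide; open, the fingers measure 118 mm over their backs; the gripper's body (76 mm by 178 mm) begins 60 mm behind the grasp point.
Start: joints at [73.396, 18.312, 89.639, -0, 72.044, -1.146], TCP at [153.261, 554.213, 235.976] pointing down, gripper open.
Joint ranges: [-177.97, 177.97], [-48.28, 115.42], [12.27, 149.76], [-77.06, 257.06], [2.81, 150.46], [-146.56, 146.56]. Speed limits (degrees/s): [147.25, 147.25, 180, 180, 180, 180].

## Interface

Orientations are given as [roll, pitch, yaw] about the fixed x, y, z axes, in that order (R = Rz(yaw) Ry(pitch) Rx(roll)).
In Python, from workcell import state, cams, ticket, look_for, outline_of, env gives the robot as it stands.
- The arm moves only by the tool servo_tool, never from a script. Its argument "steps" is a list of rows, each a list of 3 entries, a list of its own where there are three numbers: the closure in counts, from 0 (fully open) to 255 (shut), then the shift along the tool's x, y, z in mm, then the turn, a rotation vector about the tool's x, y, z in rad. A call has exactly 10 rows; each row shifts and turns the commanded pose from where the row before left it, along the tool's axes as they then stand; what a row does not reach is not made up. A row lasts 1/10 s, in which the tool goes at most 50 mm and 8.59 degrees, less where a joint would pass 70% of its speed; a pose out of reach is approached as far as the arm can. A call with a gripper value outside its range is refused whole. The fingers move at their own pace and stop on an object; "squeeze" is the grip in N (left out, the last holds). Time passes only in rows, so rows that do not move let the fingers close, or fill a call up. It gives the time, the measured TCP pose, the force, the opening and the grip force at its end, in the units of the state.
- state(): the state, without advancing time (a new reading comes with each control period).
- cams.grab_frame(name): name is "side" or "top" or "wrist"; returns a dict with "color" (400x640x3 uint8, red, green, blue), "z_map" (400x640 float32, mm along the optical axis (not along the pixel's ray), 0 where there is no reading), "fovy" (degrees; the focal length in pixels is half the picture's height over the tangent of half this angle, whatever the lens; pixels are square), "cx", "cy" (the principal point, pixels), "k1" (the pictures are not rectified: a ray, as slopes to the right and down, at radius r is drawn at 1 + k1 r^2 times it, then the intrinsics apply), "eye" and "rotation" of the camera in the world; the wrist camera has in their place "tool_from_camera" (4x4, takes a point from camera to tool coordinates, whose origin is the TCP and whose axes are the flange's). Camera axes: x right, y up, looking along -z (the intrinsics and any distortion apply to the point x, -y, -z); pixel columns grow to the right and rows downward; lengths in mm; the calibration is good to about 2 mm. A picture is of the moment at which its call begins: read the wrist's pose just before it.
- ticket.job_done(): hands the job in; it is judged then, once.
Trained networks look in a picture, given as the dict that the camera call returned (one of the last four; its "shot" number tells which), for a name from the list of things; names that differ only in an ending like _2 or _b are one class to them, and where a whole thing is asked for, a point or a joint stands for the part that bears it (a point fixed in the world has none). Each returns a list of dicts, best first, with "confidence" (0 to 1); they miss things now and then, are a little off and sometimes report something else, mostly with a low value. They report only what shows in the picture. A call takes as long as a camera call. They do not tell look-alikes from the thing itself.
- look_for(picture, thing): "at" ([column, row] in pixels, amid what is visible of it).
- outline_of(picture, thing): "pixels" (400x640 bool, what is visible of it) and "at" ([column, row] in pixels, amid what is visible of it).
The state is a dict: "time_s": time; "qpos": joint angles; "qvel": joint speeds; "effort": joint torques, N m; "ee_pos": TCP position; "ee_rot": TCP orientation; "force": force on the tool from outside, world axes, zero at the start; "torque": the same for the moment, N m; "gripper_width": finger opening in mm; "gripper_force": force on a finger pad.
Only numpy, scipy, OpenCV 4.12 (cv2) and the standard library are available. Lean on these libraries where they do the work, as an engineer would, in place of code of your own. Each camera call takes 0.05 s, during which the arm holds its last target. There are 200 camera calls.

## Working session

There is one attempt and no reset: what is moved stays moved. The work goes in short steps, Python scripts to look and compute and a tool call to move; the robot and the scene stay as the last step left them, time stands still between calls to the robot, and variables do not carry over. Pictures are saved under pics/ and viewed, at most 10 in all, crops included, and the job is handed in when it is done.

Besides the shell and the picture viewer there is one more tool, called after ">>>" in YAML: its name, and indented under it one key for each argument. servo_tool: Moves the arm, as the interface text tells. Its arguments: {"type":"object","properties":{"steps":{"type":"array","items":{"type":"array"}},"squeeze":{"type":"number"}},"required":["steps"]}

```bash
ls; mkdir -p pics
cat > h.py <<'E'
import numpy as np, cv2
from scipy.spatial.transform import Rotation as R
from workcell import state, cams, ticket, look_for, outline_of, env
def cam_pts(p, uv, z):
    uv=np.atleast_2d(uv).astype(float); f=200/np.tan(np.radians(p["fovy"])/2)
    d=(uv-[p["cx"],p["cy"]])/f; r=d.copy()
    for _ in range(20): r=d/(1+p["k1"]*(r**2).sum(1,keepdims=True))
    z=np.broadcast_to(z,len(uv)).astype(float)
    return np.c_[r[:,0]*z,-r[:,1]*z,-z]
def pose(p, s=None):
    if "eye" in p: return np.array(p["rotation"]),np.array(p["eye"])
    T=np.array(p["tool_from_camera"]); Rt=R.from_euler("xyz",s["ee_rot"],degrees=True).as_matrix()
    return Rt@T[:3,:3], Rt@T[:3,3]+np.array(s["ee_pos"])
def world(p, uv, s=None):
    uv=np.atleast_2d(uv); i=uv.round().astype(int); z=p["z_map"][i[:,1],i[:,0]]
    Rm,e=pose(p,s); w=cam_pts(p,uv,z)@Rm.T+e; return w[z>0]
def cloud(p, s=None):
    v,u=np.mgrid[0:400,0:640]; uv=np.c_[u.ravel(),v.ravel()]
    Rm,e=pose(p,s); return (cam_pts(p,uv,p["z_map"].ravel())@Rm.T+e).reshape(400,640,3)
def save(p,n,crop=None,k=1):
    im=p["color"][:,:,::-1]
    if crop: a,b,c,d=crop; im=im[b:d,a:c]
    cv2.imwrite("pics/"+n,cv2.resize(im,None,fx=k,fy=k,interpolation=cv2.INTER_CUBIC))
E
python3 - <<'E'
from h import *
s=state(); print(s["time_s"],s["ee_pos"],s["ee_rot"],s["force"],s["gripper_width"])
for n in["top","side"]:
    p=cams.grab_frame(n); save(p,n+"0.png")
    print(n,np.array(p["eye"]).round(),p["fovy"],p["k1"])
    for t in["tub","lid","lid_rib","lid_clip","other_lid","cup","bowl","round_tub","spatula","brush","jar","plank_top"]:
        try:
            for d in look_for(p,t): print(t,round(d["confidence"],2),np.round(d["at"]),world(p,d["at"]).round())
        except Exception as e: print(t,e)
E
```

```text
pics
0.0 [153.12676362 553.75212549 235.12190198] [-1.79898307e+02  3.98080008e-04  1.64542354e+02] [ 0.30792468 -0.5632193  -0.33971092] 91.17079929509833
top [ 416.   -8. 1083.] 52.26785155982064 0.029043826755432905
tub boolean index did not match indexed array along axis 0; size of axis is 3 but size of corresponding boolean axis is 1
lid boolean index did not match indexed array along axis 0; size of axis is 3 but size of corresponding boolean axis is 1
lid_rib boolean index did not match indexed array along axis 0; size of axis is 3 but size of corresponding boolean axis is 1
lid_clip boolean index did not match indexed array along axis 0; size of axis is 3 but size of corresponding boolean axis is 1
other_lid boolean index did not match indexed array along axis 0; size of axis is 3 but size of corresponding boolean axis is 1
cup boolean index did not match indexed array along axis 0; size of axis is 3 but size of corresponding boolean axis is 1
bowl boolean index did not match indexed array along axis 0; size of axis is 3 but size of corresponding boolean axis is 1
round_tub b
[... 1479 characters left out ...]
ng axis 0; size of axis is 3 but size of corresponding boolean axis is 1
round_tub boolean index did not match indexed array along axis 0; size of axis is 3 but size of corresponding boolean axis is 1
spatula boolean index did not match indexed array along axis 0; size of axis is 3 but size of corresponding boolean axis is 1
brush boolean index did not match indexed array along axis 0; size of axis is 3 but size of corresponding boolean axis is 1
jar boolean index did not match indexed array along axis 0; size of axis is 3 but size of corresponding boolean axis is 1
plank_top boolean index did not match indexed array along axis 0; size of axis is 3 but size of corresponding boolean axis is 1
```

```bash
sed -i 's/if "eye" in p: .*/if "eye" in p: return R.from_euler("xyz",p["rotation"],degrees=True).as_matrix(),np.array(p["eye"])/' h.py
python3 - <<'E'
from h import *
for n in["top","side"]:
    p=cams.grab_frame(n); print(n,np.round(p["rotation"],2))
    for t in["tub","lid","lid_rib","lid_clip","other_lid","cup","bowl","round_tub","spatula","brush","jar","plank_top"]:
        try:
            for d in look_for(p,t): print(t,round(d["confidence"],2),np.round(d["at"]),world(p,d["at"]).round())
        except Exception as e: print(t,e)
E
```

```text
top [  6.8   -0.43 -89.36]
tub 0.84 [307. 237.] [[435.  11.  43.]]
lid 0.92 [418. 307.] [[ 261. -272.   26.]]
lid 0.89 [351.  97.] [[803. -98.  42.]]
lid 0.82 [368. 163.] [[ 627. -143.   43.]]
lid 0.79 [410. 114.] [[ 764. -259.   28.]]
lid_rib 0.98 [353.  92.] [[ 817. -104.   41.]]
lid_rib 0.94 [415. 115.] [[ 757. -269.   40.]]
lid_rib 0.76 [371. 163.] [[ 627. -151.   42.]]
lid_rib 0.63 [417. 308.] [[ 262. -265.   34.]]
lid_clip 0.89 [420. 310.] [[ 257. -272.   41.]]
lid_clip 0.88 [414. 116.] [[ 757. -269.   31.]]
lid_clip 0.82 [352.  90.] [[ 825. -103.   41.]]
lid_clip 0.69 [370. 161.] [[ 634. -149.   42.]]
other_lid 0.77 [427. 238.] [[ 436. -292.   43.]]
other_lid 0.71 [275. 146.] [[678. 102.   1.]]
other_lid 0.25 [292. 107.] [[788.  58.   5.]]
cup 0.93 [177. 230.] [[446. 324.  96.]]
bowl 0.68 [458. 170.] [[ 619. -388.    8.]]
bowl 0.62 [309. 233.] [[444.   6.  33.]]
round_tub 0.72 [290. 105.] [[794.  64.   5.]]
spatula 0.91 [276. 142.] [[688.  99.   6.]]
brush 0.93 [366. 258.] [[ 383. -141.   20.]]
jar 0.86 [245. 254.] [[390. 163.  66.]]
plank_top 0.78 [186. 179.] [[573. 309.  90.
[... 488 characters left out ...]
[[ 636. -165.   22.]]
lid_clip 0.94 [236. 346.] [[ 253. -303.   43.]]
lid_clip 0.93 [438. 216.] [[ 819. -106.   18.]]
lid_clip 0.91 [382. 253.] [[ 634. -170.   22.]]
lid_clip 0.72 [456. 273.] [[ 759. -291.   44.]]
other_lid 0.69 [320. 330.] [[ 429. -314.   23.]]
cup 0.74 [251. 116.] [[438. 279. 152.]]
bowl 0.65 [249. 116.] [[433. 285. 148.]]
round_tub 0.83 [393. 176.] [[778.  76.   7.]]
round_tub 0.51 [351. 178.] [[665. 106.   7.]]
spatula 0.98 [354. 178.] [[676. 107.   3.]]
brush 0.93 [280. 280.] [[ 384. -161.   18.]]
jar 0.84 [248. 180.] [[387. 140.  56.]]
jar 0.19 [277. 278.] [[ 381. -156.   18.]]
plank_top 0.8 [293. 124.] [[555. 282.  92.]]
plank_top 0.3 [318. 330.] [[ 424. -311.   21.]]
```

View pics/top0.png

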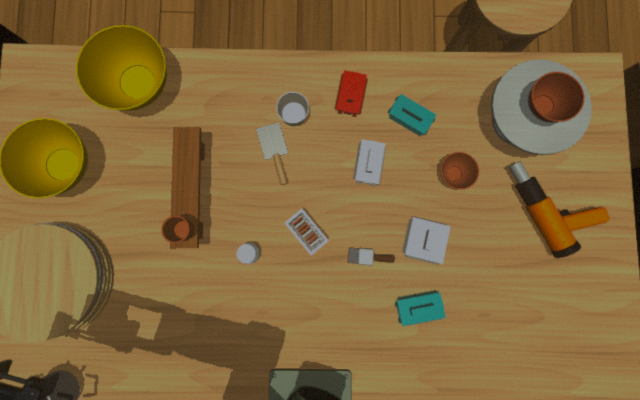

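View pics/side0.png

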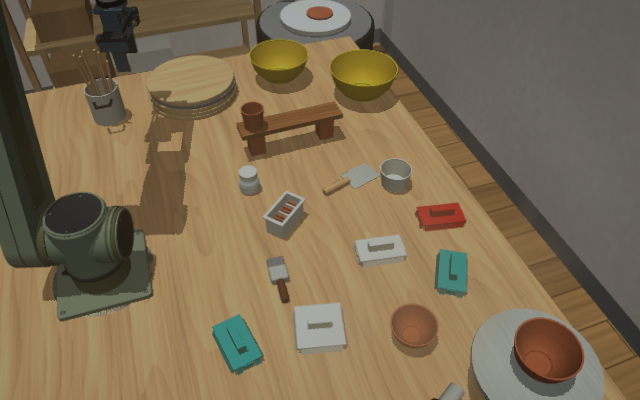

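Lid candidates in the top picture: red (351,93), turquoise (412,115) and (421,308), white square (428,240), white oblong (370,162). Only the last one is white and oblong, so it fits. The open tub is at (307,232), and the plank at (186,188) has the cup at its near end. I'll confirm with one crop and measure.

```bash
cat > m.py <<'E'
from h import *
def rect(P, c, rad, zlo, zhi):
    m=(np.hypot(P[...,0]-c[0],P[...,1]-c[1])<rad)&(P[...,2]>zlo)&(P[...,2]<zhi)
    q=P[m]; r=cv2.minAreaRect(q[:,:2].astype(np.float32)); (x,y),(w,h),a=r
    if w<h: w,h,a=h,w,a+90
    return np.round([x,y,w,h,(a+90)%180-90,np.median(q[:,2]),len(q)],1)
if __name__=="__main__":
    for n in["top","side"]:
        p=cams.grab_frame(n); P=cloud(p); print(n)
        if n=="top": save(p,"lidcrop.png",(320,120,460,280),4)
        for nm,c,rad,zl,zh in[("table",(550,-50),30,-20,20),("lid all",(627,-150),85,8,60),("plate",(627,-150),85,15,24),("rib",(627,-150),85,33,50),
            ("tub",(437,15),75,20,70),("flange",(437,15),75,50,64),("plank",(560,306),180,82,97),("cup",(446,310),60,120,170)]:
            try: print(nm,rect(P,c,rad,zl,zh))
            except Exception as e: print(nm,"none")
E
python3 m.py
```

```text
top
table [550.5 -50.   57.9  57.2 -44.6   1.  389. ]
lid all [ 632.1 -146.3  127.3   82.1  -10.2   20.2 1100. ]
plate [ 636.8 -152.4  115.6   65.7   -9.4   20.   852. ]
rib [ 636.7 -152.5   60.5   16.4   -9.    41.4  149. ]
tub [448.5  14.3 107.2  59.8  40.2  54.3 681. ]
flange [448.5  14.3 107.2  59.8  40.2  56.8 371. ]
plank [5.546e+02 3.117e+02 2.972e+02 6.670e+01 1.300e+00 9.120e+01 2.939e+03]
cup [448.6 308.2  61.8  61.  -89.5 146.7 375. ]
side
table [550.9 -50.2  59.   57.9  70.8   1.9 345. ]
lid all [ 635.6 -158.7  124.7   99.8    1.6   21.2 1212. ]
plate [ 635.7 -152.4  117.3   71.1   -8.4   20.6  773. ]
rib [ 635.3 -152.1   61.3   19.4   -8.1   41.8  200. ]
tub [ 446.8   14.7  110.1   61.6   39.4   42.8 1074. ]
flange [446.8  14.7 110.1  61.6  39.4  57.3 388. ]
plank [5.549e+02 3.109e+02 2.990e+02 7.440e+01 1.400e+00 9.200e+01 1.544e+03]
cup [447.1 307.   64.7  62.8  44.6 141.1 422. ]
```

View pics/lidcrop.png

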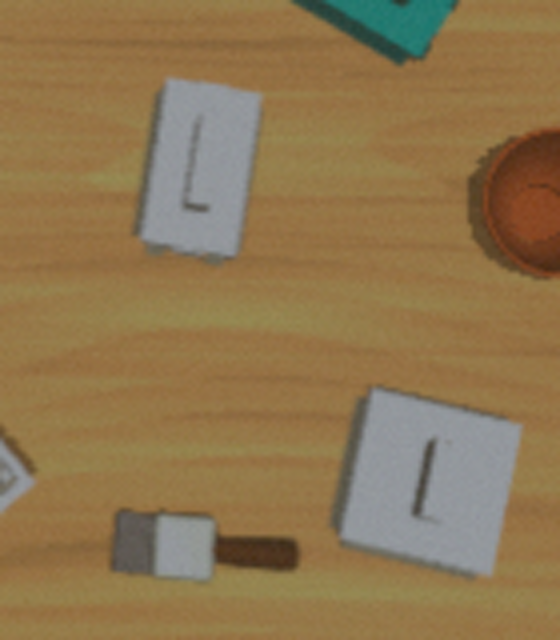

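The crop shows the white oblong lid with its rib at about (370,162) in the full image and the square one at (428,240). The oblong lid is at about (636,-152), yaw -9°. The tub is at (448,14.5), yaw 40°, and the plank is centred at (555,311), yaw about 1.3°.

>>> servo_tool:
  steps:
    - [0, [-36, -30, 2], [0, 0, 0]]
    - [0, [-36, -30, 2], [0, 0, 0]]
    - [0, [-36, -30, 2], [0, 0, 0]]
    - [0, [-36, -30, 2], [0, 0, 0]]
    - [0, [-36, -30, 2], [0, 0, 0]]
    - [0, [-36, -30, 2], [0, 0, 0]]
    - [0, [-36, -30, 2], [0, 0, 0]]
    - [0, [-36, -30, 2], [0, 0, 0]]
    - [0, [-36, -30, 2], [0, 0, 0]]
    - [0, [-36, -30, 2], [0, 0, 0]]

```text
time_s: 3.7
ee_pos: [421.2, 167.4, 216.2]
ee_rot: [180.0, 0.0, 164.5]
force: [1.4, 0.6, 0.2]
gripper_width: 91.1
gripper_force: 0.0
```

>>> servo_tool:
  steps:
    - [0, [-36, -30, 2], [0, 0, 0]]
    - [0, [-36, -30, 2], [0, 0, 0]]
    - [0, [-36, -30, 2], [0, 0, 0]]
    - [0, [-36, -30, 2], [0, 0, 0]]
    - [0, [-36, -30, 2], [0, 0, 0]]
    - [0, [-36, -30, 2], [0, 0, 0]]
    - [0, [-36, -30, 2], [0, 0, 0]]
    - [0, [-36, -30, 2], [0, 0, 0]]
    - [0, [-5, -10, 2], [0, 0, -0.113]]
    - [0, [0, 0, 0], [0, 0, 0]]

```text
time_s: 4.7
ee_pos: [636.3, -152.0, 196.8]
ee_rot: [-180.0, -0.1, 170.9]
force: [0.6, -0.4, 0.6]
gripper_width: 91.4
gripper_force: 0.0
```

```bash
cat >> h.py <<'E'
def togo(x,y,z,yaw):
    s=state(); Rt=R.from_euler("xyz",s["ee_rot"],degrees=True)
    T=R.from_euler("xyz",[180,0,yaw],degrees=True)
    print("t",round(s["time_s"],2),"pos",np.round(s["ee_pos"],1),"rpy",np.round(s["ee_rot"],2),"F",np.round(s["force"],1),"w",round(s["gripper_width"],1),"gf",np.round(s["gripper_force"],1))
    print("shift",np.round(Rt.inv().apply(np.array([x,y,z])-s["ee_pos"]),1),"turn",np.round((Rt.inv()*T).as_rotvec(),3))
E
python3 - <<'E'
from h import *; from m import rect
togo(636.7,-152.5,120,171)
s=state(); p=cams.grab_frame("wrist"); save(p,"w1.png"); P=cloud(p,s); print(np.round(p["tool_from_camera"],2),p["fovy"])
for nm,zl,zh in[("plate",14,26),("rib",35,50)]: 
    try: print(nm,rect(P,(636,-152),85,zl,zh))
    except Exception as e: print(nm,e)
E
```

```text
t 4.7 pos [ 636.3 -152.   196.8] rpy [-1.8000e+02 -7.0000e-02  1.7085e+02] F [ 0.6 -0.4  0.6] w 91.4 gf 0.0
shift [-0.6 -0.5 76.8] turn [-0.    -0.001 -0.003]
[[   0.      0.97    0.24   67.4 ]
 [   1.     -0.     -0.     -0.77]
 [  -0.      0.24   -0.97 -148.39]
 [   0.      0.      0.      1.  ]] 66.67907919946003
plate [ 635.  -152.6  115.2   64.6   -9.1   18.5 4957. ]
rib [ 634.5 -152.3   59.7   15.7   -9.1   40.5  924. ]
```

View pics/w1.png

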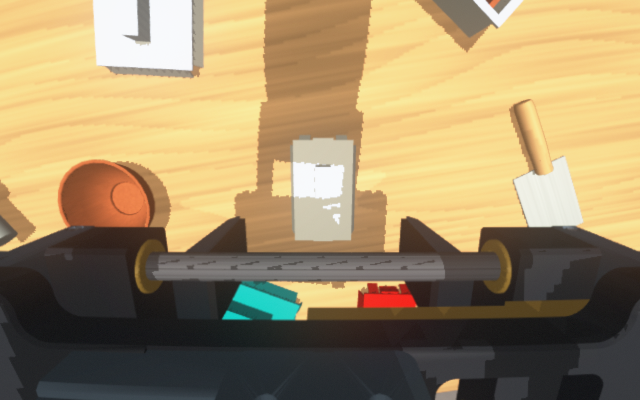

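The wrist view shows the lid centred between the fingers at about (323,190), free all round. Descending and gripping the rib.

>>> servo_tool:
  steps:
    - [60, [0.7, -0.5, 30], [0, 0, 0]]
    - [110, [0, 0, 35], [0, 0, 0]]
    - [110, [0, 0, 35], [0, 0, 0]]
    - [110, [0, 0, 30], [0, 0, 0]]
    - [110, [0, 0, 15], [0, 0, 0]]
    - [110, [0, 0, 8], [0, 0, 0]]
    - [110, [0, 0, 0], [0, 0, 0]]
    - [255, [0, 0, 0], [0, 0, 0]]
    - [255, [0, 0, 0], [0, 0, 0]]
    - [255, [0, 0, 0], [0, 0, 0]]
  squeeze: 50

```text
time_s: 5.75
ee_pos: [635.9, -150.4, 46.2]
ee_rot: [-180.0, 0.1, 171.0]
force: [-0.2, 0.6, 0.8]
gripper_width: 30.4
gripper_force: 0.0
```

>>> servo_tool:
  steps:
    - [255, [0, 0, 0], [0, 0, 0]]
    - [255, [0, 0, 0], [0, 0, 0]]
    - [255, [0, 0, 0], [0, 0, 0]]
    - [255, [0, 0, 0], [0, 0, 0]]
    - [255, [0, 0, -15], [0, 0, 0]]
    - [255, [0, 0, -30], [0, 0, 0]]
    - [255, [0, 0, -35], [0, 0, 0]]
    - [255, [0, 0, -30], [0, 0, 0]]
    - [255, [0, 0, -20], [0, 0, 0]]
    - [255, [0, 0, 0], [0, 0, 0]]

```text
time_s: 6.75
ee_pos: [637.1, -150.8, 179.3]
ee_rot: [-180.0, 0.4, 171.0]
force: [-1.1, 0.3, -0.6]
gripper_width: 15.8
gripper_force: 50.0
```

Run:
```python
from h import *; from m import rect
togo(448,14.5,174,220)
for n in["top","side"]:
    p=cams.grab_frame(n); P=cloud(p); print(n)
    for nm,zl,zh in[("flange",50,64)]: print(nm,rect(P,(448,14.5),75,zl,zh))
```

```text
t 6.75 pos [ 637.1 -150.8  179.3] rpy [-179.97    0.44  171.02] F [-1.1  0.3 -0.6] w 15.8 gf 50.0
shift [212.6 133.7   3.6] turn [-0.004  0.007 -0.855]
top
flange [448.3  14.3 107.1  59.7  40.3  57.  372. ]
side
flange [447.5  14.7 109.   61.1  40.7  57.5 386. ]
```

>>> servo_tool:
  steps:
    - [255, [20, 13, 0], [0, 0, 0]]
    - [255, [40, 25, 0], [0, 0, 0]]
    - [255, [40, 25, 0], [0, 0, 0]]
    - [255, [40, 25, 0], [0, 0, 0]]
    - [255, [40, 25, 0], [0, 0, 0]]
    - [255, [32.6, 20.7, 0], [0, 0, 0]]
    - [255, [0, 0, 0], [0, 0, -0.14]]
    - [255, [0, 0, 0], [0, 0, -0.14]]
    - [255, [0, 0, 0], [0, 0, -0.14]]
    - [255, [0, 0, 0], [0, 0, -0.14]]

```text
time_s: 7.85
ee_pos: [444.8, 15.1, 173.4]
ee_rot: [179.9, -0.2, -156.5]
force: [0.2, 0.2, 0.1]
gripper_width: 16.1
gripper_force: 50.0
```

>>> servo_tool:
  steps:
    - [255, [0, 0, 0], [0, 0, -0.14]]
    - [255, [0, 0, 0], [0, 0, -0.14]]
    - [255, [0, 0, 0], [0, 0, -0.015]]
    - [255, [0, 0, 0], [0, 0, 0]]
    - [255, [0, 0, 0], [0, 0, 0]]
    - [255, [0, 0, 0], [0, 0, 0]]
    - [255, [0, 0, 0], [0, 0, 0]]
    - [255, [0, 0, 0], [0, 0, 0]]
    - [255, [0, 0, 0], [0, 0, 0]]
    - [255, [0, 0, 0], [0, 0, 0]]

```text
time_s: 8.85
ee_pos: [446.2, 14.9, 175.0]
ee_rot: [-180.0, 0.0, -140.0]
force: [1.0, -0.2, -0.9]
gripper_width: 15.7
gripper_force: 50.0
```

Run:
```python
from h import *; from m import rect
togo(448,14.5,144,220.3); 
zs=[np.r_[state()["ee_pos"]] for _ in range(3)]
s=state(); p=cams.grab_frame("wrist"); save(p,"w2.png"); P=cloud(p,s); print(s["ee_pos"])
for nm,zl,zh in[("plate",147,157),("rib",165,182),("flange",50,62)]: 
    try: print(nm,rect(P,(448,14.5),90,zl,zh))
    except Exception as e: print(nm,e)
for n in["top","side"]:
    p=cams.grab_frame(n); P=cloud(p); save(p,n+"2.png",(250,150,390,260),5); print(n)
    for nm,zl,zh in[("plate",147,160),("flange",50,64)]: print(nm,rect(P,(448,14.5),90,zl,zh))
```

```text
t 8.85 pos [446.2  14.9 175. ] rpy [-1.8000e+02  1.0000e-02 -1.4001e+02] F [ 1.  -0.2 -0.9] w 15.7 gf 50.0
shift [-1.1 -1.5 31. ] turn [-0.     0.    -0.005]
[446.2030748   14.94188279 174.99581853]
plate [ 441.    10.9  103.8   64.4   40.2  148.3 7194. ]
rib [ 445.9   15.1   61.    35.8   40.4  170.3 2689. ]
flange [406.1 -18.5  39.2   2.7 -49.9  55.5  32. ]
top
plate [ 3.979e+02 -3.000e-01  2.830e+01  1.710e+01 -5.300e+01  1.495e+02
  6.200e+01]
flange [ 0.  0.  0.  0.  0. nan  0.]
side
plate [443.5  12.  109.7  66.9  39.6 150.7 571. ]
flange [446.9  13.7 110.9  61.1  39.7  57.3 302. ]
  return _methods._mean(a, axis=axis, dtype=dtype,
  ret = ret.dtype.type(ret / rcount)
```

View pics/w2.png

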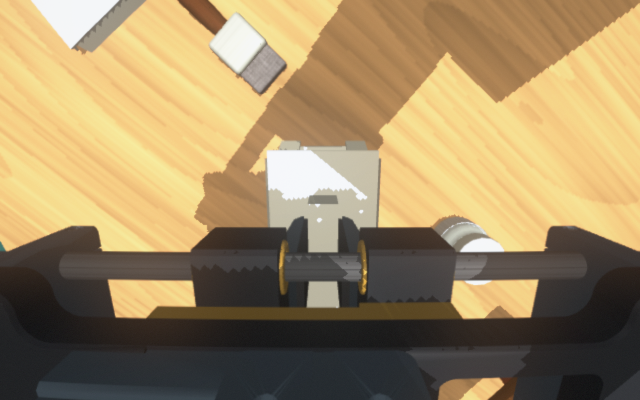

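The wrist view shows the held lid square in the fingers (plate centre near 323,195) and the tub flange end just peeking out above it. Measured offset between lid and tub is under 1 mm. I'll lower it close to the rim and check again.

>>> servo_tool:
  steps:
    - [255, [0, 0, 15], [0, 0, -0.005]]
    - [255, [0, 0, 20], [0, 0, 0]]
    - [255, [0, 0, 15], [0, 0, 0]]
    - [255, [0, 0, 10], [0, 0, 0]]
    - [255, [0, 0, 5], [0, 0, 0]]
    - [255, [0, 0, 0], [0, 0, 0]]
    - [255, [0, 0, 0], [0, 0, 0]]
    - [255, [0, 0, 0], [0, 0, 0]]
    - [255, [0, 0, 0], [0, 0, 0]]
    - [255, [0, 0, 0], [0, 0, 0]]

```text
time_s: 10.0
ee_pos: [446.4, 14.9, 110.3]
ee_rot: [-180.0, 0.0, -139.7]
force: [-0.2, -1.0, -0.8]
gripper_width: 15.6
gripper_force: 50.0
```

Run:
```python
from h import *; from m import rect
togo(446,14.5,95,220.3)
u=np.array([np.cos(np.radians(40.3)),np.sin(np.radians(40.3))]);v=np.array([-u[1],u[0]]);c=np.array([446,14.6])
def ext(P,zl,zh):
    q=P[(np.hypot(P[...,0]-446,P[...,1]-14.6)<85)&(P[...,2]>zl)&(P[...,2]<zh)]
    if len(q)<20: return "none"
    a=(q[:,:2]-c)@u; b=(q[:,:2]-c)@v
    return np.round(np.r_[np.percentile(a,[1,99]),np.percentile(b,[1,99]),np.median(q[:,2]),len(q)],1)
s=state()
for n in["wrist","side"]:
    p=cams.grab_frame(n); P=cloud(p,s); print(n,"plate",ext(P,78,92),"flange",ext(P,50,59),"side",ext(P,10,48))
save(p,"side3.png",(235,150,335,250),6)
```

```text
t 10.0 pos [446.4  14.9 110.3] rpy [-1.7997e+02  4.0000e-02 -1.3971e+02] F [-0.2 -1.  -0.8] w 15.6 gf 50.0
shift [ 0.6 -0.1 15.3] turn [-0.     0.001 -0.   ]
wrist plate [ -56.7   36.1  -31.4   31.5   83.5 7580. ] flange none side none
side plate [-57.1  44.  -33.9  31.9  85.7 595. ] flange [-53.6  25.3 -30.9  25.1  56.7  48. ] side [-49.2  47.1 -27.9  22.5  28.9 376. ]
```

View pics/side3.png

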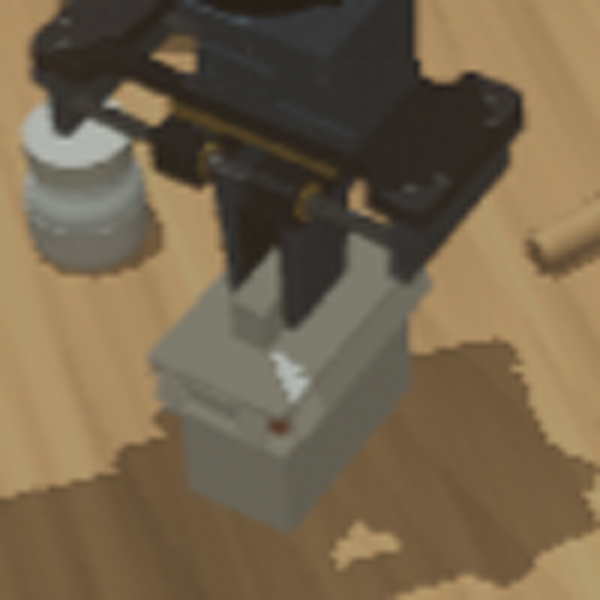

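The lid sits about 6 mm over the rim, within 1 to 2 mm of centred, with a small bias towards +u/+v that I'll correct while descending to first contact.

>>> servo_tool:
  steps:
    - [255, [0.7, -0.7, 4], [0, 0, 0]]
    - [255, [0, 0, 4], [0, 0, 0]]
    - [255, [0, 0, 3], [0, 0, 0]]
    - [255, [0, 0, 2], [0, 0, 0]]
    - [255, [0, 0, 2], [0, 0, 0]]
    - [255, [0, 0, 1], [0, 0, 0]]
    - [255, [0, 0, 1], [0, 0, 0]]
    - [255, [0, 0, 1], [0, 0, 0]]
    - [255, [0, 0, 1], [0, 0, 0]]
    - [255, [0, 0, 0], [0, 0, 0]]
  squeeze: 60

```text
time_s: 11.1
ee_pos: [446.6, 13.8, 91.1]
ee_rot: [-179.9, 0.0, -139.7]
force: [1.2, -1.9, 1.2]
gripper_width: 15.8
gripper_force: 60.0
```

>>> servo_tool:
  steps:
    - [255, [0, 0, 1], [0, 0, 0]]
    - [255, [0, 0, 1], [0, 0, 0]]
    - [255, [0, 0, 1], [0, 0, 0]]
    - [255, [0, 0, 1], [0, 0, 0]]
    - [255, [0, 0, 1], [0, 0, 0]]
    - [255, [0, 0, 0], [0, 0, 0]]
    - [255, [0, 0, 0], [0, 0, 0]]
    - [255, [0, 0, 0], [0, 0, 0]]
    - [255, [0, 0, 0], [0, 0, 0]]
    - [255, [0, 0, 0], [0, 0, 0]]

```text
time_s: 12.1
ee_pos: [445.9, 14.0, 85.8]
ee_rot: [180.0, -0.0, -139.7]
force: [-0.1, -1.1, -0.9]
gripper_width: 15.4
gripper_force: 60.0
```

>>> servo_tool:
  steps:
    - [255, [0, 0, 1], [0, 0, 0]]
    - [255, [0, 0, 1], [0, 0, 0]]
    - [255, [0, 0, 0], [0, 0, 0]]
    - [255, [0, 0, 0], [0, 0, 0]]
    - [255, [0, 0, 0], [0, 0, 0]]
    - [255, [0, 0, 0], [0, 0, 0]]
    - [255, [0, 0, 0], [0, 0, 0]]
    - [255, [0, 0, 0], [0, 0, 0]]
    - [255, [0, 0, 0], [0, 0, 0]]
    - [255, [0, 0, 0], [0, 0, 0]]

```text
time_s: 13.1
ee_pos: [446.1, 13.9, 85.3]
ee_rot: [-180.0, 0.0, -139.7]
force: [-3.9, -0.7, 12.4]
gripper_width: 15.6
gripper_force: 60.0
```

```bash
cat > c.py <<'E'
from h import *
s=state(); print(np.round(s["ee_pos"],1),np.round(s["force"],1))
u=np.array([np.cos(np.radians(40.3)),np.sin(np.radians(40.3))]);c=np.array([446,14.6])
for n in["wrist","side"]:
    p=cams.grab_frame(n); P=cloud(p,s)
    d=P[...,:2]-c; a=d@u; b=d@np.array([-u[1],u[0]])
    for zl,zh in[(52,80),(80,90)]:
        q=(abs(a)<56)&(abs(b)<30)&(P[...,2]>zl)&(P[...,2]<zh)
        if q.sum()<30: print(n,zl,"none"); continue
        A=np.c_[a[q],b[q],np.ones(q.sum())]; z=P[...,2][q]; m=abs(z-np.median(z))<2
        print(n,zl,q.sum(),"med",np.median(z).round(1),"slopes,z",np.linalg.lstsq(A[m],z[m],rcond=None)[0].round(3))
    save(p,n+"4.png",(235,150,335,250) if n=="side" else None,6 if n=="side" else 1)
E
python3 c.py
```

```text
[446.1  13.9  85.3] [-3.9 -0.7 12.4]
wrist 52 7355 med 58.7 slopes,z [1.0000e-03 1.0000e-03 5.8607e+01]
wrist 80 2119 med 80.8 slopes,z [ 0.0000e+00 -2.0000e-03  8.0782e+01]
side 52 517 med 61.4 slopes,z [1.0000e-03 1.0000e-03 6.1429e+01]
side 80 105 med 83.8 slopes,z [2.3000e-02 5.0000e-03 8.4262e+01]
```

View pics/side4.png

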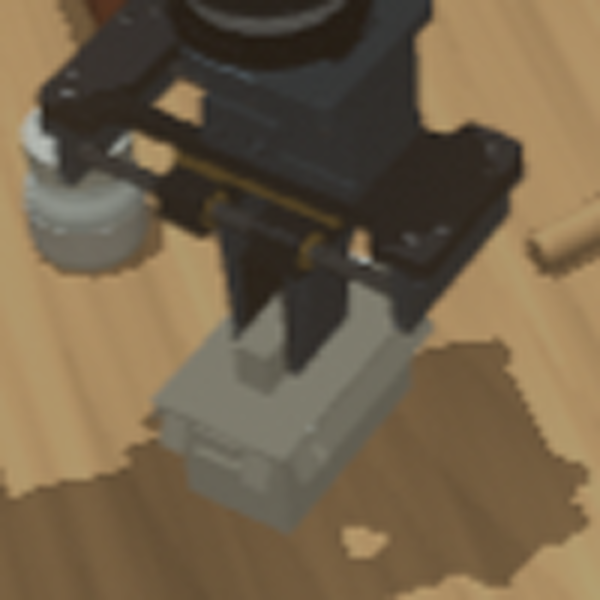

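The plate top reads 58.7 mm (59 expected when home), it is level, and the force has built up against it, so the lid is home. One more firm press, then lift.

>>> servo_tool:
  steps:
    - [255, [0, 0, 1], [0, 0, 0]]
    - [255, [0, 0, 0.5], [0, 0, 0]]
    - [255, [0, 0, 0], [0, 0, 0]]
    - [255, [0, 0, 0], [0, 0, 0]]
    - [255, [0, 0, -4], [0, 0, 0]]
    - [255, [0, 0, -12], [0, 0, 0]]
    - [255, [0, 0, -25], [0, 0, 0]]
    - [255, [0, 0, -35], [0, 0, 0]]
    - [255, [0, 0, -35], [0, 0, 0]]
    - [255, [0, 0, -20], [0, 0, 0]]

```text
time_s: 14.2
ee_pos: [446.2, 14.1, 215.2]
ee_rot: [-180.0, 0.1, -139.7]
force: [1.4, 0.3, -4.8]
gripper_width: 15.5
gripper_force: 60.0
```

>>> servo_tool:
  steps:
    - [255, [0, 0, -5], [0, 0, 0.1]]
    - [255, [0, 0, 0], [0, 0, 0.14]]
    - [255, [0, 0, 0], [0, 0, 0.14]]
    - [255, [0, 0, 0], [0, 0, 0.14]]
    - [255, [0, 0, 0], [0, 0, 0.1]]
    - [255, [0, 0, 0], [0, 0, 0.06]]
    - [255, [0, 0, 0], [0, 0, 0]]
    - [255, [0, 0, 0], [0, 0, 0]]
    - [255, [0, 0, 0], [0, 0, 0]]
    - [255, [0, 0, 0], [0, 0, 0]]

```text
time_s: 15.2
ee_pos: [445.9, 14.0, 218.3]
ee_rot: [180.0, -0.0, -178.6]
force: [-0.5, -0.1, -3.3]
gripper_width: 15.9
gripper_force: 60.0
```

Run:
```python
from h import *
togo(595,311.5,215,181.3)
p=cams.grab_frame("side"); print([(round(d["confidence"],2),np.round(d["at"])) for d in look_for(p,"tub")]); P=cloud(p)
s=np.array(state()["ee_pos"])
q=P[(np.hypot(P[...,0]-s[0],P[...,1]-s[1])<70)&(P[...,2]<s[2]-15)&(P[...,2]>15)]; print("low z",np.percentile(q[:,2],[1,5,50,99]).round(1),len(q))
```

```text
t 15.2 pos [445.9  14.  218.3] rpy [ 1.7999e+02 -3.0000e-02 -1.7864e+02] F [-0.5 -0.1 -3.3] w 15.9 gf 60.0
shift [-156.1  293.9    3.2] turn [ 0.    -0.     0.001]
[(0.8, array([281., 185.]))]
low z [134.7 139.8 189.1 201.2] 1383
```

>>> servo_tool:
  steps:
    - [255, [-10, 18, 0], [0, 0, 0]]
    - [255, [-16, 30, 0], [0, 0, 0]]
    - [255, [-20, 38, 0], [0, 0, 0]]
    - [255, [-20, 38, 0], [0, 0, 0]]
    - [255, [-20, 38, 0], [0, 0, 0]]
    - [255, [-20, 38, 0], [0, 0, 0]]
    - [255, [-20, 38, 0], [0, 0, 0]]
    - [255, [-16, 30, 0], [0, 0, 0]]
    - [255, [-10, 18, 0], [0, 0, 0]]
    - [255, [-4, 8, 0], [0, 0, 0]]

```text
time_s: 16.3
ee_pos: [595.8, 313.5, 217.4]
ee_rot: [180.0, -0.0, -178.6]
force: [-0.4, -1.0, -3.7]
gripper_width: 15.4
gripper_force: 60.0
```

>>> servo_tool:
  steps:
    - [255, [0, 0, 12], [0, 0, 0]]
    - [255, [0, 0, 8], [0, 0, 0]]
    - [255, [0, 0, 5], [0, 0, 0]]
    - [255, [0, 0, 0], [0, 0, 0]]
    - [255, [0, 0, 0], [0, 0, 0]]
    - [255, [0, 0, 0], [0, 0, 0]]
    - [255, [0, 0, 0], [0, 0, 0]]
    - [255, [0, 0, 0], [0, 0, 0]]
    - [255, [0, 0, 0], [0, 0, 0]]
    - [255, [0, 0, 0], [0, 0, 0]]

```text
time_s: 17.3
ee_pos: [595.2, 311.6, 193.6]
ee_rot: [180.0, 0.0, -178.7]
force: [-0.6, -0.7, -3.4]
gripper_width: 15.6
gripper_force: 60.0
```

Run:
```python
from h import *
from m import rect
togo(595,311.5,176,181.3)
s=state()
for n in ["wrist","side"]:
    p=cams.grab_frame(n); P=cloud(p,s); save(p,n+"5.png",(230,60,380,180) if n=="side" else None,5 if n=="side" else 1)
    c=(P[...,0]>530)&(P[...,0]<700)
    for nm,zl,zh in[("plank",83,96),("plate",156,174),("body",105,135)]:
        q=P[(abs(P[...,0]-570)<140)&(abs(P[...,1]-311)<60)&(P[...,2]>zl)&(P[...,2]<zh)]
        if len(q)>20:
            r=np.radians(1.3); y=(q[:,:2]-[555,311.3])@[-np.sin(r),np.cos(r)]; x=(q[:,:2]-[555,311.3])@[np.cos(r),np.sin(r)]
            print(n,nm,len(q),"x",np.percentile(x,[1,99]).round(1),"y",np.percentile(y,[1,5,95,99]).round(1),"z",np.median(q[:,2]).round(1))
```

```text
t 17.3 pos [595.2 311.6 193.6] rpy [ 1.7999e+02  1.0000e-02 -1.7867e+02] F [-0.6 -0.7 -3.4] w 15.6 gf 60.0
shift [ 0.2 -0.1 17.6] turn [0.    0.    0.001]
wrist plank 10106 x [-119.2  -15.6] y [-32.4 -29.7  29.2  32. ] z 89.8
wrist plate 7787 x [-17.7  73.9] y [-33.  -30.7  28.2  30.6] z 166.7
wrist body 615 x [-114.7  -78.9] y [-26.  -25.2  23.7  24.3] z 119.8
side plank 1066 x [-120.2  145.4] y [-35.3 -33.5  25.9  32.2] z 92.0
side plate 594 x [-99.   95.8] y [-39.2 -36.1  25.8  31.4] z 168.8
side body 457 x [-123.5   88.6] y [-29.8 -28.6  25.6  28.3] z 122.8
```

View pics/side5.png

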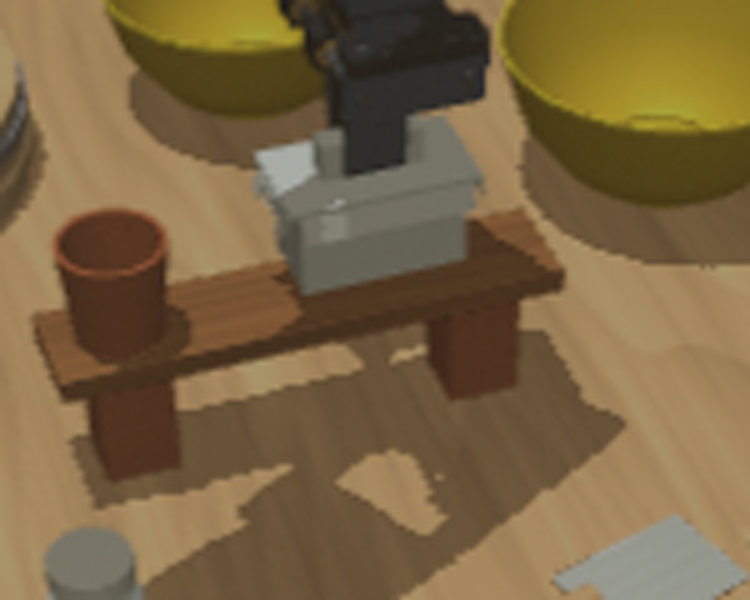

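The lidded tub hangs straight over the plank, lengthways, with the cup clear at left (110,280 in the crop). I'll shift 1 mm across and lower gently.

>>> servo_tool:
  steps:
    - [255, [0, 1, 5], [0, 0, 0]]
    - [255, [0, 0, 4], [0, 0, 0]]
    - [255, [0, 0, 3], [0, 0, 0]]
    - [255, [0, 0, 2], [0, 0, 0]]
    - [255, [0, 0, 1], [0, 0, 0]]
    - [255, [0, 0, 1], [0, 0, 0]]
    - [255, [0, 0, 1], [0, 0, 0]]
    - [255, [0, 0, 0.5], [0, 0, 0]]
    - [255, [0, 0, 0], [0, 0, 0]]
    - [255, [0, 0, 0], [0, 0, 0]]

```text
time_s: 18.4
ee_pos: [595.2, 312.5, 176.2]
ee_rot: [180.0, 0.0, -178.7]
force: [0.0, -0.1, -3.1]
gripper_width: 15.7
gripper_force: 60.0
```

Still carrying the weight, so I'll lower a little further.

>>> servo_tool:
  steps:
    - [255, [0, 0, 0.5], [0, 0, 0]]
    - [255, [0, 0, 0.5], [0, 0, 0]]
    - [255, [0, 0, 0.5], [0, 0, 0]]
    - [255, [0, 0, 0], [0, 0, 0]]
    - [255, [0, 0, 0], [0, 0, 0]]
    - [255, [0, 0, 0], [0, 0, 0]]
    - [255, [0, 0, 0], [0, 0, 0]]
    - [255, [0, 0, 0], [0, 0, 0]]
    - [255, [0, 0, 0], [0, 0, 0]]
    - [255, [0, 0, 0], [0, 0, 0]]

```text
time_s: 19.4
ee_pos: [595.6, 312.7, 175.4]
ee_rot: [180.0, 0.1, -178.7]
force: [0.9, 1.2, 5.5]
gripper_width: 15.5
gripper_force: 60.0
```

Seated. Releasing and retreating straight up.

>>> servo_tool:
  steps:
    - [200, [0, 0, 0], [0, 0, 0]]
    - [170, [0, 0, 0], [0, 0, 0]]
    - [140, [0, 0, 0], [0, 0, 0]]
    - [120, [0, 0, 0], [0, 0, 0]]
    - [120, [0, 0, 0], [0, 0, 0]]
    - [120, [0, 0, -5], [0, 0, 0]]
    - [120, [0, 0, -20], [0, 0, 0]]
    - [120, [0, 0, -30], [0, 0, 0]]
    - [120, [0, 0, -40], [0, 0, 0]]
    - [120, [0, 0, -40], [0, 0, 0]]

```text
time_s: 20.4
ee_pos: [594.9, 312.3, 311.0]
ee_rot: [-180.0, -0.0, -178.7]
force: [0.7, 0.4, 0.3]
gripper_width: 48.2
gripper_force: 0.0
```

Run:
```python
from h import *
togo(595,311.5,176,181.3)
s=state()
for n in ["wrist","side"]:
    p=cams.grab_frame(n); P=cloud(p,s)
    for nm,zl,zh in[("plank",83,96),("plate",144,155),("rib",165,177)]:
        q=P[(abs(P[...,0]-590)<80)&(abs(P[...,1]-311)<60)&(P[...,2]>zl)&(P[...,2]<zh)]
        if len(q)>20:
            r=np.radians(1.3); d=q[:,:2]-[555,311.3]; y=d@[-np.sin(r),np.cos(r)]; x=d@[np.cos(r),np.sin(r)]
            A=np.c_[x,y,np.ones(len(q))]
            print(n,nm,len(q),"x",np.percentile(x,[1,99]).round(1),"y",np.percentile(y,[1,99]).round(1),"z",np.median(q[:,2]).round(1),"slope",np.linalg.lstsq(A,q[:,2],rcond=None)[0][:2].round(3))
save(p,"side6.png",(230,60,380,180),5)
```

```text
t 20.4 pos [594.9 312.3 311. ] rpy [-1.7999e+02 -3.0000e-02 -1.7867e+02] F [0.7 0.4 0.3] w 48.2 gf 0.0
shift [-1.00e-01 -8.00e-01  1.35e+02] turn [-0. -0.  0.]
wrist plank 1355 x [-45.3 -15.4] y [-32.9  32.2] z 89.5 slope [-0.007  0.001]
wrist plate 5469 x [-16.1  96. ] y [-31.4  31.5] z 148.5 slope [-0.001  0.   ]
wrist rib 1004 x [10.2 70.1] y [-7.7  7.9] z 170.5 slope [-0.001  0.001]
side plank 470 x [-43.6 113.3] y [-35.6  32.1] z 91.8 slope [0.004 0.051]
side plate 471 x [-17.1  96.8] y [-36.   31.9] z 151.0 slope [0.008 0.041]
side rib 131 x [10.7 71.4] y [-11.   10.4] z 172.9 slope [0.003 0.192]
```

View pics/side6.png

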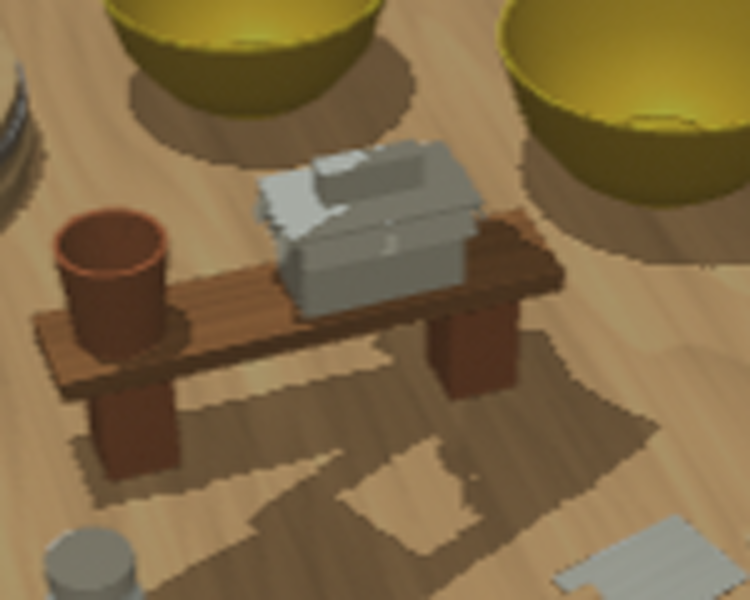

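The closed tub stands upright and centred on the plank. The plate is 59 mm above the plank and level, so the lid is home, and the cup hasn't moved.

```bash
python3 -c "
from h import *
print(ticket.job_done())"
```

```text
the job is handed in; nothing more can be done
None
```

The lid is snapped home on the tub, the closed tub is standing upright, centred and lengthways on the plank beside the cup, and I've handed the job in; no verdict came back.

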